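# Gauge the depth of a blind bore and bring back the reading

### The job

Take the depth gauge out of the blue rest, lower its rod into the bore of the finned housing clamped in the fixture until it truly bottoms out with the brass stop flat on the face, and keep it lightly but firmly pressed there for two seconds without forcing it. Then lift it out and hang it back in the rest by its stop, gently and upright, so that the stop still shows the depth you felt, and let go. Leave the other things on the bench alone.

Things in the scene. Friction and masses are not known exactly. Their poses are not given: they have to be found in the camera images.
- housing: The part to gauge, fixed: a black finned aluminium case 84 x 56 mm with a bright 44 x 44 mm machined top, clamped on a steel fixture plate 150 x 120 x 15 mm. Origin: under the plate's centre, on the bench; x along the plate's 150 mm side. Clamps stay below 36 mm, fins end at 75 mm; the machined top face is at 83 mm.
- bore_mouth (a point): Centre of the blind bore's mouth in the machined top face, 83 mm above the bench; z up along the bore. Bore 10.5 mm wide, straight, flat rigid bottom (bore_floor in the rules) 28 to 42 mm below the face; the depth differs from part to part and can only be felt. Four small dark 4 mm screw holes near the corners are not the bore.
- gauge_stop: The gauge's sliding stop: a brass disc 34 mm wide, 8 mm thick, tight on the rod. Origin: centre of its underside, z up along the rod. It slides on the rod only when pushed with about 4 N (grows a little with speed, 10 N per m/s) and stays where left. At the start it lies on top of the rest and 14 to 22 mm of rod shows below it. 40 to 63 g.
- gauge_rod: The gauge's steel rod, 8 mm wide and 80 mm long, with the black round handle on top; about 100 g. Origin: centre of the rod's foot, z up along the rod. The foot tapers to 5 mm over its last 3 mm. The rod can be pushed down through the stop until 64 mm of it shows below the stop.
- rod_tip (a point): Centre of the rod's foot (same point as gauge_rod). A proper feel is 5 to 15 N on the bottom of the bore, beyond the drag of the stop; 25 N would mark it.
- grip (a point): Point to grip: middle of the black handle, 102 mm above the rod's foot. Handle 22 mm wide, 45 mm tall, from 80 to 125 mm above the foot, round: any yaw will do, grasp from above.
- rest: Blue steel rest for the gauge, fixed: a bridge with a top plate 90 x 80 x 8 mm on two side walls (open below, so the rod hangs free), feet 134 mm apart outside along its y. Origin: under its centre, on the bench. Top at 75 mm.
- rest_hole (a point): Centre of the rest's through hole, on top of the plate, 75 mm above the bench; z up. Hole 14 mm wide. The gauge hangs in it by the stop, whose underside lies on the plate.
- spare_housing: Bystander, loose: another finned case 84 x 72 x 68 mm, standing on the bench. Origin: centre of its underside. Leave alone.
- insert_bin: Bystander, loose: small blue open bin 100 x 140 x 45 mm with brass inserts. Origin: centre of its underside. Leave alone.
- screwdriver: Bystander, loose: a screwdriver with a red handle, lying on the bench. Leave alone.

How it is judged:
By the outcome, as a careful person would: the job done as asked, in the order asked, and still so for the second after the job is handed in, with the robot touching nothing.
It also fails if it takes over 72 s, if anything falls off the work surface, if the arm or the gripper's body presses on something with over 40 N, if the wrist force passes 120 N, or if a joint passes its speed limit or range.

### The arm

A 6-joint arm with a two-finger parallel gripper is mounted at the origin on the work surface. World frame = base frame: x ahead of the robot, y to its left, z up, the work surface at z = 0. Lengths are in m, angles in rad, forces in N, time in s.
With the tool pointing down it reaches from about 0.35 to 0.775 m from the base axis. Payload 7.3 kg.
Tool frame: the origin (TCP) lies at the centre of the arm's flange, where the gripper is bolted on; the fingertips stand 178 mm ahead of it and the grasp point (between the pads) lies 159 mm ahead of it (tip_extent is the distance from the TCP to the fingertips, in m); z points along the fingers, y is the line along which they close (so a half turn about z gives the same grasp; the last joint's range is limited). The gripper opens to 92 mm and grips with 3 to 60 N. Pads are 19 mm wide; open, the fingers measure 130 mm over their backs; the gripper's body (75 mm by 190 mm) begins 47 mm behind the grasp point.
Start: joints at [-0.146, 0.342, 1.524, -0, 1.275, -0.146], TCP at [0.525, 0, 0.405] pointing down, gripper open.
Joint ranges: [-2.53, 2.53], [-0.77, 2.02], [0.04, 2.7], [-1, 4.14], [0.28, 2.66], [-3.11, 3.11]. Speed limits (rad/s): [2.57, 2.57, 3.14, 3.14, 3.14, 3.14].

### API

Orientations are given as [roll, pitch, yaw] about the fixed x, y, z axes, in that order (R = Rz(yaw) Ry(pitch) Rx(roll)).
In Python, from cell import * gives the robot as it stands.
- The arm moves only by the tool arm_command, never from a script. Its arguments are lists of equal length, an entry for each row: "xyz": the shift along the world's x, y, z in mm, a list of three; "spin": the turn about the world's z in degrees. In form: {"xyz": [[tx, ty, tz], ...], "spin": [spin, ...]}. A call has 1 to 20 rows; each row shifts and turns the commanded pose from where the row before left it; what a row does not reach is not made up. A row lasts 1/10 s, in which the tool goes at most 50 mm and 8.59 degrees, less where a joint would pass 70% of its speed; a pose out of reach is approached as far as the arm can. A call with a gripper value outside its range is refused whole. "jaw" is the opening, from -1 (shut) to 1 (fully open), set as the call begins (left out, the last holds). The fingers move at their own pace and stop on an object; "squeeze" is the grip in N (left out, the last holds). Time passes only in rows, so rows that do not move let the fingers close. It gives the time, the measured TCP pose, the force, the opening and the grip force at its end, in the units of the state.
- observe(): the state, without advancing time (a new reading comes with each control period).
- read_camera(name): name is "scene" or "side" or "wrist"; returns a dict with "img" (384x512x3 uint8, red, green, blue), "depth" (384x512 float32, m along the optical axis (not along the pixel's ray), 0 where there is no reading), "fx", "fy", "cx", "cy" (pixels), "world_from_camera" (4x4, takes a point from camera to world coordinates). Camera axes: x right, y up, looking along -z (the intrinsics and any distortion apply to the point x, -y, -z); pixel columns grow to the right and rows downward; lengths in m; the calibration is good to about 2 mm. The wrist camera is an equidistant fisheye: a pixel r from the principal point sees the ray r / f radians off the axis. A picture is of the moment at which its call begins.
- hand_in(): hands the job in; it is judged then, once.
The state is a dict: "time": time; "qpos": joint angles; "qvel": joint speeds; "joint_efforts": joint torques, N m; "tool_pos": TCP position; "tool_rot": TCP orientation; "contact_force": force on the tool from outside, world axes, zero at the start; "torque": the same for the moment, N m; "opening": finger opening in m; "grip_force": force on a finger pad.
Only numpy, scipy, OpenCV 4.12 (cv2) and the standard library are available. Lean on these libraries where they do the work, as an engineer would, in place of code of your own. Each camera call takes 0.05 s, during which the arm holds its last target. There are 200 camera calls.

## Working session

There is one attempt and no reset: what is moved stays moved. The work goes in short steps, Python scripts to look and compute and a tool call to move; the robot and the scene stay as the last step left them, time stands still between calls to the robot, and variables do not carry over. Pictures are saved under pics/ and viewed, at most 10 in all, crops included, and the job is handed in when it is done.

Besides the shell and the picture viewer there is one more tool, called after "Emit:" as a command line: name --pt "numbers of a row" for each row, then --argument value for the rest. arm_command: Moves the arm, as the interface text tells. Its arguments: {"type":"object","properties":{"xyz":{"type":"array","items":{"type":"array","items":{"type":"number"}}},"spin":{"type":"array","items":{"type":"number"}},"jaw":{"type":"number"},"squeeze":{"type":"number"}},"required":["xyz","spin"]}

```bash
ls; mkdir -p pics; python3 - <<'E'
from cell import *
import cv2,numpy as np,pickle
d={}
for n in("scene","side","wrist"):
    d[n]=read_camera(n)
    print(n,[d[n][k] for k in("fx","fy","cx","cy")],np.round(d[n]["world_from_camera"],3).tolist(), [k for k in d[n]])
pickle.dump(d,open("d0.pkl","wb"))
a=np.hstack([d["scene"]["img"],d["side"]["img"]])
cv2.imwrite("pics/a.png",cv2.resize(np.vstack([d["scene"]["img"],d["side"]["img"]])[...,::-1],(400*1,600)))
cv2.imwrite("pics/scene.png",cv2.resize(d["scene"]["img"][...,::-1],(800,600)))
cv2.imwrite("pics/side.png",cv2.resize(d["side"]["img"][...,::-1],(800,600)))
s=observe();print(s)
E
```

```text
pics
scene [456.8401857676255, 456.8401857676255, 254.95458447661227, 190.8767864333543] [[0.673, -0.456, 0.582, 1.118], [0.739, 0.414, -0.531, -0.447], [0.001, 0.788, 0.616, 0.648], [0.0, 0.0, 0.0, 1.0]] ['img', 'depth', 'fx', 'fy', 'cx', 'cy', 'world_from_camera']
side [390.8998111578075, 390.8998111578075, 261.6212736115146, 188.5752708200158] [[-0.929, 0.271, -0.251, 0.375], [-0.369, -0.643, 0.672, 0.619], [0.021, 0.717, 0.697, 0.792], [0.0, 0.0, 0.0, 1.0]] ['img', 'depth', 'fx', 'fy', 'cx', 'cy', 'world_from_camera']
wrist [297.3186396354542, 297.3186396354542, 256.0339445898085, 195.06150540869234] [[1.0, -0.002, 0.001, 0.525], [0.001, 0.965, 0.262, 0.071], [-0.002, -0.262, 0.965, 0.385], [0.0, 0.0, 0.0, 1.0]] ['img', 'depth', 'fx', 'fy', 'cx', 'cy', 'world_from_camera']
{'time': 0.15, 'qpos': array([-1.46000299e-01,  3.42560426e-01,  1.52476112e+00, -2.49463471e-05,
        1.27537850e+00, -1.46006298e-01]), 'qvel': array([ 0.00029958, -0.00155824, -0.00280983, -0.00014117,  0.00037354,
       -0.00148744]), 'joint_efforts': array([ 7.52666965e-04, -4.31470585e+01, -2.44352603e+01,  7.18239485e-02,
        5.38185902e-02, -1.32920518e-04]), 'tool_pos': array([5.24912676e-01, 3.15634813e-05, 4.04218396e-01]), 'tool_rot': array([-3.14049357e+00, -1.37509485e-04,  1.57080953e+00]), 'contact_force': array([-0.14561552,  0.3285456 ,  0.07952959]), 'torque': array([ 0.01833282,  0.03904393, -0.01856564]), 'grip_force': 0.0, 'opening': 0.09196512065818341}
```

View pics/scene.png

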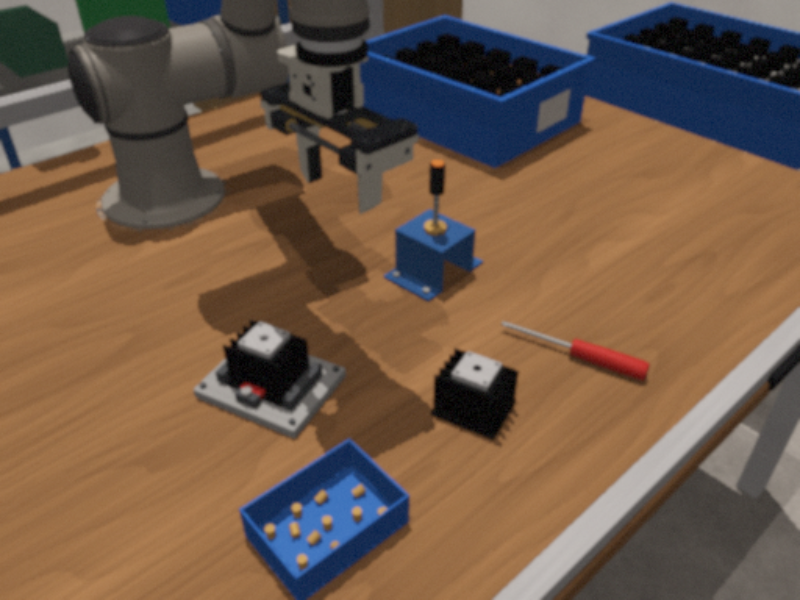

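View pics/side.png

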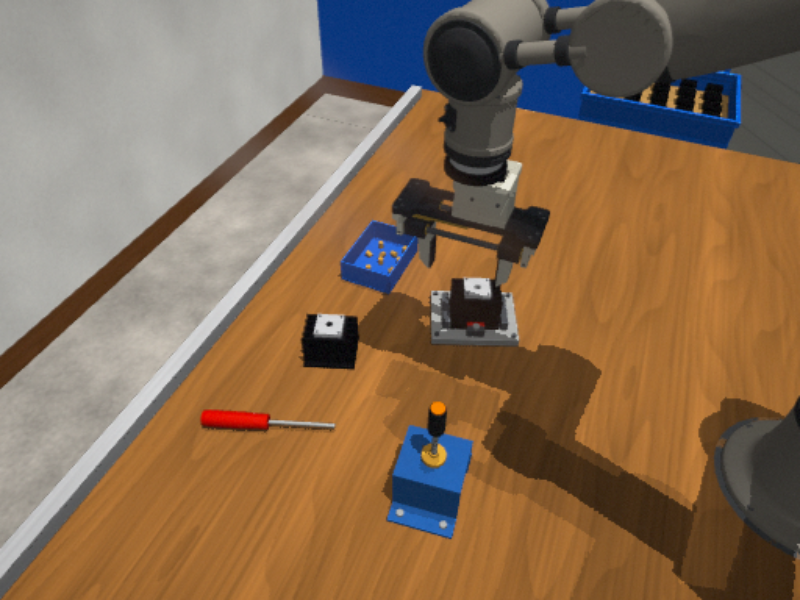

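The scene view shows the fixed housing (265,345), gauge in rest (437,200), and bystanders (475,390), (325,515), (610,355). In the side view the housing top is at (478,288), and the gauge cap and stop are at (437,408) and (433,455).

```bash
cat > h.py <<'E'
import numpy as np,cv2
def ray(c,u,v):
    T=c["world_from_camera"];x=(u-c["cx"])/c["fx"];y=(v-c["cy"])/c["fy"]
    return T[:3,3],T[:3,:3]@np.array([x,-y,-1.])
def fray(c,u,v):
    T=c["world_from_camera"];x=u-c["cx"];y=v-c["cy"];r=np.hypot(x,y)+1e-9;t=r/c["fx"]
    return T[:3,3],T[:3,:3]@np.array([np.sin(t)*x/r,-np.sin(t)*y/r,-np.cos(t)])
def onz(r,z): o,d=r;return o+d*(z-o[2])/d[2]
def tri(r1,r2):
    A=np.stack([r1[1],-r2[1]],1);s=np.linalg.lstsq(A,r2[0]-r1[0],rcond=None)[0]
    p=r1[0]+s[0]*r1[1];q=r2[0]+s[1]*r2[1];return (p+q)/2,np.linalg.norm(p-q)
def blobs(m,win,k=3):
    u0,u1,v0,v1=win;w=np.zeros_like(m,np.uint8);w[v0:v1,u0:u1]=m[v0:v1,u0:u1]
    n,l,st,ce=cv2.connectedComponentsWithStats(w);o=np.argsort(-st[1:,4])[:k]+1
    return [(int(st[i,4]),ce[i].round(1).tolist(),st[i,:4].tolist()) for i in o],l
E
python3 - <<'E'
import pickle;from h import *
d=pickle.load(open("d0.pkl","rb"))
W={"scene":dict(g=(262,300,95,160),h=(140,205,200,245),r=(245,310,130,175)),"side":dict(g=(255,300,250,310),h=(280,325,175,200),r=(245,310,265,345))}
P={}
for n in W:
    c=d[n];hsv=cv2.cvtColor(c["img"],cv2.COLOR_RGB2HSV);H,S,V=[hsv[...,i].astype(int) for i in range(3)]
    br=(H>8)&(H<28)&(S>140)&(V>110); wh=(S<60)&(V>150)
    b,_=blobs(br,W[n]["g"]);print(n,"brass",b)
    w,l=blobs(wh,W[n]["h"]);print(n,"white",w)
    m=wh.astype(np.uint8);u0,u1,v0,v1=W[n]["h"];mm=np.zeros_like(m);mm[v0:v1,u0:u1]=m[v0:v1,u0:u1]
    cs=max(cv2.findContours(mm,0,2)[0],key=cv2.contourArea);q=cv2.minAreaRect(cs)
    hull=cv2.convexHull(cs)[:,0,:]
    pts=np.array([onz(ray(c,*p),.083)[:2] for p in hull]);
    rr=cv2.minAreaRect((pts*1000).astype(np.float32));print(" top rect mm",rr)
    dk=(V[v0:v1,u0:u1]); 
    for bb in b: print("  brass at z.083",onz(ray(c,*bb[1]),.083).round(4))
    P[n]=b
    ims=cv2.resize(c["img"][v0-5:v1+5,u0-5:u1+5][...,::-1],None,fx=7,fy=7,interpolation=cv2.INTER_CUBIC);cv2.imwrite(f"pics/crop_{n}.png",ims);print(ims.shape)
    u0,u1,v0,v1=W[n]["g"];ims=cv2.resize(c["img"][v0-5:v1+5,u0-15:u1+15][...,::-1],None,fx=6,fy=6,interpolation=cv2.INTER_CUBIC);cv2.imwrite(f"pics/cg_{n}.png",ims);print(ims.shape)
a=[cv2.imread(f"pics/crop_{n}.png") for n in W]+[cv2.imread(f"pics/cg_{n}.png") for n in W]
a=[cv2.resize(x,(390,290)) for x in a];cv2.imwrite("pics/m.png",np.vstack([np.hstack(a[:2]),np.hstack(a[2:])]))
E
```

```text
scene brass [(72, [280.8, 102.9], [274, 98, 15, 9]), (35, [278.5, 146.2], [273, 144, 11, 5]), (8, [284.5, 120.6], [284, 119, 3, 5])]
scene white [(306, [167.5, 216.4], [154, 207, 27, 19]), (6, [141.0, 232.5], [140, 231, 3, 4])]
 top rect mm ((531.5179443359375, -130.45977783203125), (42.88755416870117, 44.49238204956055), 21.637441635131836)
  brass at z.083 [0.3491 0.3472 0.083 ]
  brass at z.083 [0.4973 0.1921 0.083 ]
  brass at z.083 [0.4229 0.2867 0.083 ]
(385, 525, 3)
(450, 408, 3)
side brass [(1068, [277.3, 262.3], [255, 250, 45, 35]), (158, [277.1, 291.5], [270, 284, 15, 15]), (15, [298.3, 306.5], [297, 303, 3, 7])]
side white [(151, [305.4, 182.5], [297, 178, 17, 12]), (25, [281.8, 189.1], [280, 186, 8, 10]), (8, [323.9, 193.5], [323, 190, 2, 8])]
 top rect mm ((531.4832153320312, -128.73385620117188), (42.39337158203125, 42.35841751098633), 17.921297073364258)
  brass at z.083 [0.513  0.1368 0.083 ]
  brass at z.083 [0.4888 0.2046 0.083 ]
  brass at z.083 [0.4382 0.2202 0.083 ]
(245, 385, 3)
(420, 450, 3)
```

View pics/m.png

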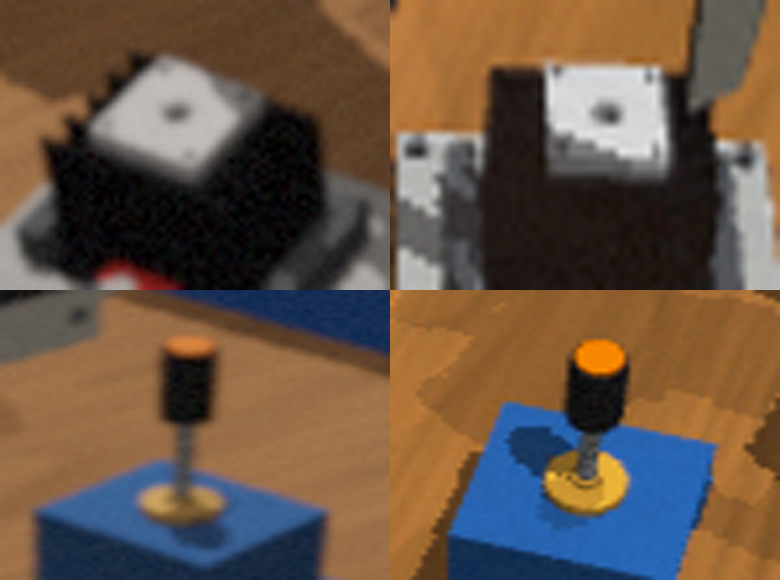

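Bore sits near the middle of the bright top (scene ≈(169.2,216.2), side ≈(305.6,183.5) in raw pixels), and the gauge stands upright in the rest.

```bash
python3 - <<'E'
import pickle;from h import *
d=pickle.load(open("d0.pkl","rb"));a,b=d["scene"],d["side"]
for n,p,q,z in(("bore",(169.2,216.2),(305.6,183.5),.083),("cap",(280.1,104.3),(280.4,261.2),.19),("stoptop",(278.7,144.5),(277.7,290.6),.083)):
    r,s=ray(a,*p),ray(b,*q);t,e=tri(r,s);print(n,t.round(4),round(e,4),onz(r,z).round(4),onz(s,z).round(4))
# wrist view of housing & gauge?
cv2.imwrite("pics/w.png",cv2.resize(d["wrist"]["img"][...,::-1],(768,576)))
E
```

```text
bore [ 0.5301 -0.1295  0.0807] 0.0006 [ 0.5328 -0.1307  0.083 ] [ 0.5294 -0.1274  0.083 ]
cap [0.489  0.2005 0.1833] 0.0002 [0.4982 0.1912 0.19  ] [0.4876 0.205  0.19  ]
stoptop [0.489  0.2007 0.0802] 0.0006 [0.4924 0.1976 0.083 ] [0.4884 0.2022 0.083 ]
```

View pics/w.png

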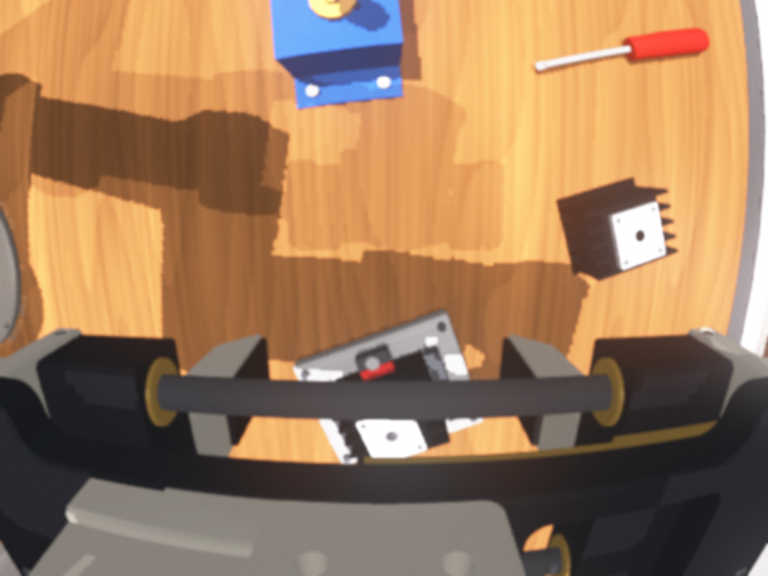

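Emit:
arm_command --pt "-3.6 20 0" --pt "-3.6 20 0" --pt "-3.6 20 0" --pt "-3.6 20 0" --pt "-3.6 20 0" --pt "-3.6 20 0" --pt "-3.6 20 0" --pt "-3.6 20 0" --pt "-3.6 20 0" --pt "-3.6 20 0" --pt "0 0 0" --pt "0 0 0" --spin '[0, 0, 0, 0, 0, 0, 0, 0, 0, 0, 0, 0]' --jaw 1 --squeeze 30

```text
time: 1.35
tool_pos: [0.4889, 0.2, 0.4045]
tool_rot: [-3.141, 0.001, 1.572]
contact_force: [-0.2, -0.8, -0.5]
opening: 0.0918
grip_force: 0.0
```

```bash
python3 - <<'E'
import pickle;from h import *
from cell import *
d=pickle.load(open("d0.pkl","rb"));w=d["wrist"]
print("bore wrist",onz(fray(w,391/1.5,436/1.5),.083).round(4))
c=read_camera("wrist");pickle.dump(c,open("w1.pkl","wb"));s=observe();print(s["tool_pos"],s["tool_rot"])
cv2.imwrite("pics/w1.png",cv2.resize(c["img"][...,::-1],(768,576)))
hsv=cv2.cvtColor(c["img"],cv2.COLOR_RGB2HSV);H,S,V=[hsv[...,i].astype(int) for i in range(3)]
print(blobs((H>8)&(H<22)&(S>215)&(V>180),(0,512,0,384),5)[0])
E
```

```text
bore wrist [ 0.5302 -0.1296  0.083 ]
[0.48907508 0.19957776 0.4045404 ] [-3.14134274e+00  5.52722686e-04  1.57089091e+00]
[]
```

View pics/w1.png

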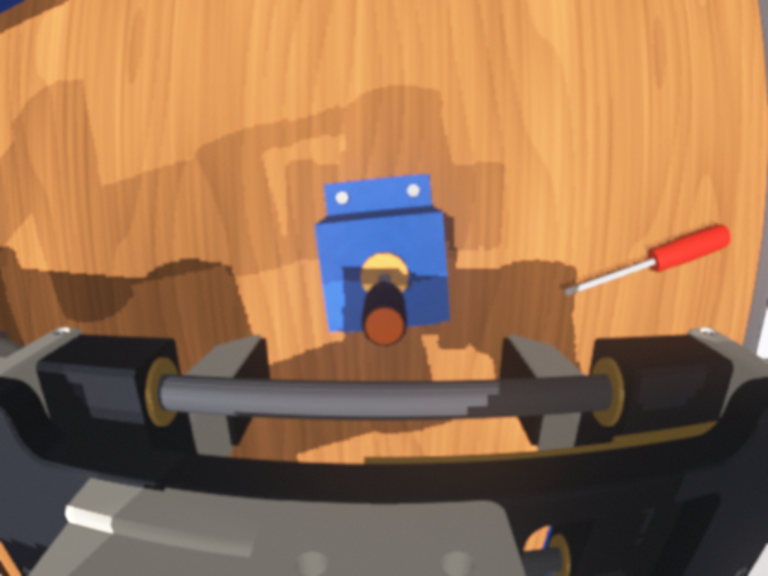

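The wrist view shows the gauge cap at (385,326) and the stop at about (385,270), centred between the fingers.

```bash
python3 - <<'E'
import pickle;from h import *
c=pickle.load(open("w1.pkl","rb"))
for n,u,v,z in(("cap",385,326,.184),("stop",384.5,272,.083)):
    r=fray(c,u/1.5,v/1.5);D=np.median(c["depth"][int(v/1.5)-1:int(v/1.5)+2,int(u/1.5)-1:int(u/1.5)+2])
    T=c["world_from_camera"];dl=T[:3,:3].T@r[1];p=r[0]+r[1]*D/-dl[2]
    print(n,onz(r,z).round(4),p.round(4))
print(np.linalg.norm(c["world_from_camera"][:3,3]))
E
```

```text
cap [0.4893 0.1997 0.184 ] [0.4893 0.2006 0.1867]
stop [0.4891 0.2035 0.083 ] [0.4891 0.2045 0.0874]
0.6787440206812153
```

Emit:
arm_command --pt "0.2 0.5 -15" --pt "0 0 -15" --pt "0 0 -15" --pt "0 0 -15" --pt "0 0 -12" --pt "0 0 -10" --pt "0 0 0" --pt "0 0 0" --spin '[0, 0, 0, 0, 0, 0, 0, 0]'

```text
time: 2.2
tool_pos: [0.4894, 0.2004, 0.323]
tool_rot: [3.141, -0.0, 1.571]
contact_force: [0.2, -0.1, -1.3]
opening: 0.0915
grip_force: 0.0
```

Emit:
arm_command --pt "0 0 0" --pt "0 0 0" --pt "0 0 0" --pt "0 0 0" --pt "0 0 0" --pt "0 0 0" --pt "0 0 0" --pt "0 0 0" --pt "0 0 0" --pt "0 0 0" --pt "0 0 0" --pt "0 0 0" --spin '[0, 0, 0, 0, 0, 0, 0, 0, 0, 0, 0, 0]' --jaw -1 --squeeze 40

```text
time: 3.4
tool_pos: [0.4892, 0.2005, 0.3227]
tool_rot: [-3.142, 0.0, 1.571]
contact_force: [-1.3, -0.1, -0.5]
opening: 0.0216
grip_force: 40.0
```

Emit:
arm_command --pt "0 0 4" --pt "0 0 8" --pt "0 0 12" --pt "0 0 12" --pt "0 0 12" --pt "0 0 12" --pt "0 0 10" --pt "0 0 0" --pt "0 0 0" --spin '[0, 0, 0, 0, 0, 0, 0, 0, 0]'

```text
time: 4.3
tool_pos: [0.4891, 0.2005, 0.3927]
tool_rot: [3.141, -0.0, 1.571]
contact_force: [-0.0, -0.0, -1.3]
opening: 0.0215
grip_force: 40.0
```

Emit:
arm_command --pt "1 -8 0" --pt "2 -17 0" --pt "2.5 -20 0" --pt "2.5 -20 0" --pt "2.5 -20 0" --pt "2.5 -20 0" --pt "2.5 -20 0" --pt "2.5 -20 0" --pt "2.5 -20 0" --pt "2.5 -20 0" --pt "2.5 -20 0" --pt "2.5 -20 0" --pt "2.5 -20 0" --pt "2.5 -20 0" --pt "2.5 -20 0" --pt "2.5 -20 0" --pt "2.5 -20 0" --pt "2 -17 0" --pt "1 -8 0" --pt "0 0 0" --spin '[0, 0, 0, 0, 0, 0, 0, 0, 0, 0, 0, 0, 0, 0, 0, 0, 0, 0, 0, 0]'

```text
time: 6.3
tool_pos: [0.5327, -0.1505, 0.3923]
tool_rot: [-3.141, -0.0, 1.569]
contact_force: [0.2, 0.1, -1.8]
opening: 0.0214
grip_force: 40.0
```

Emit:
arm_command --pt "-2.5 20 -8" --pt "0 0 -9" --pt "0 0 -8" --pt "0 0 0" --pt "0 0 0" --pt "0 0 0" --spin '[0, 0, 0, 0, 0, 0]'

```text
time: 6.9
tool_pos: [0.5304, -0.1297, 0.3681]
tool_rot: [3.141, 0.0, 1.571]
contact_force: [-0.5, 0.4, -1.2]
opening: 0.0214
grip_force: 40.0
```

```bash
python3 - <<'E'
import pickle;from h import *
from cell import *
d={n:read_camera(n) for n in("scene","side","wrist")};pickle.dump(d,open("d2.pkl","wb"));s=observe();print(s["tool_pos"],s["tool_rot"],s["contact_force"],s["time"])
a=d["scene"]["img"][165:240,130:230];b=d["side"]["img"][125:200,255:355]
f=lambda x:cv2.resize(x[...,::-1],(400,300),interpolation=cv2.INTER_CUBIC)
w=cv2.resize(d["wrist"]["img"][...,::-1],(400,300))
w2=f(d["wrist"]["img"][210:330,175:335])
cv2.imwrite("pics/m2.png",np.vstack([np.hstack([f(a),f(b)]),np.hstack([w,w2])]))
E
```

```text
[ 0.53027242 -0.12967909  0.3680656 ] [3.14088408e+00 2.59486255e-04 1.57055276e+00] [ 0.90161419 -0.7680969  -0.68702622] 7.05
```

View pics/m2.png

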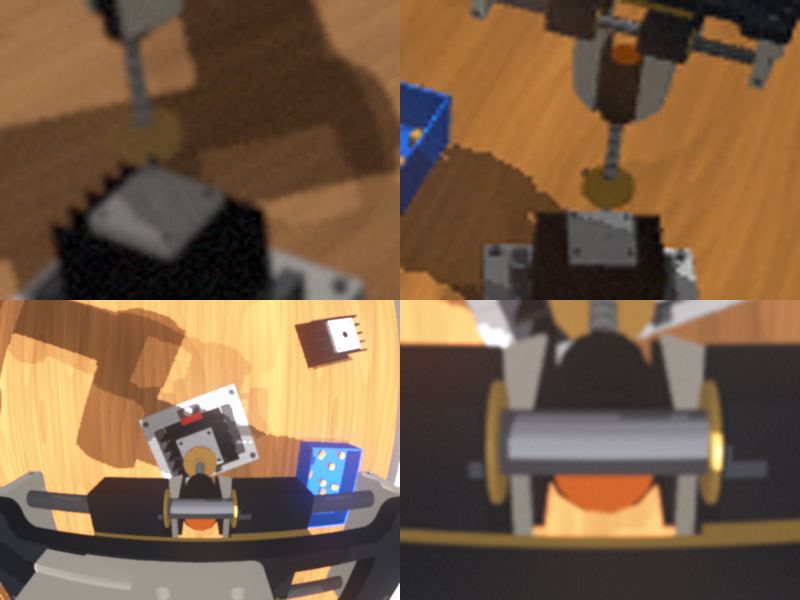

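Gauge is held upright above the housing; stop is at about (147,135) in the scene crop and (607,187) in the side crop. I'll measure the rod axis against the bore in the same cameras.

```bash
python3 - <<'E'
import pickle;from h import *
d=pickle.load(open("d2.pkl","rb"));out=[]
def proj(c,p):
    T=c["world_from_camera"];q=T[:3,:3].T@(np.array(p)-T[:3,3]);return np.array([c["cx"]+c["fx"]*q[0]/-q[2],c["cy"]-c["fy"]*q[1]/-q[2]])
P={}
for n,u0,v0 in(("scene",145,160),("side",282,125)):
    c=d[n];hsv=cv2.cvtColor(c["img"],cv2.COLOR_RGB2HSV);H,S,V=[hsv[...,i].astype(int) for i in range(3)]
    im=cv2.resize(np.clip(c["img"][v0:v0+65,u0:u0+45].astype(float)*1.8,0,255).astype(np.uint8)[...,::-1],None,fx=8,fy=8,interpolation=cv2.INTER_CUBIC)
    out.append(im)
    for z in(.105,.1181,.1261,.145): print(n,z,proj(c,(.5303,-.1297,z)).round(1),(8*(proj(c,(.5303,-.1297,z))-(u0,v0))).round())
    r=proj(c,(.5303,-.1297,.145))
cv2.imwrite("pics/m3.png",np.hstack(out));print(np.hstack(out).shape)
E
```

```text
scene 0.105 [167.5 206.3] [180. 371.]
scene 0.1181 [166.7 200.8] [174. 327.]
scene 0.1261 [166.2 197.4] [169. 299.]
scene 0.145 [164.9 189.2] [159. 234.]
side 0.105 [306.4 176.7] [195. 414.]
side 0.1181 [306.9 173. ] [199. 384.]
side 0.1261 [307.2 170.7] [202. 366.]
side 0.145 [308.  165.1] [208. 321.]
(520, 720, 3)
```

View pics/m3.png

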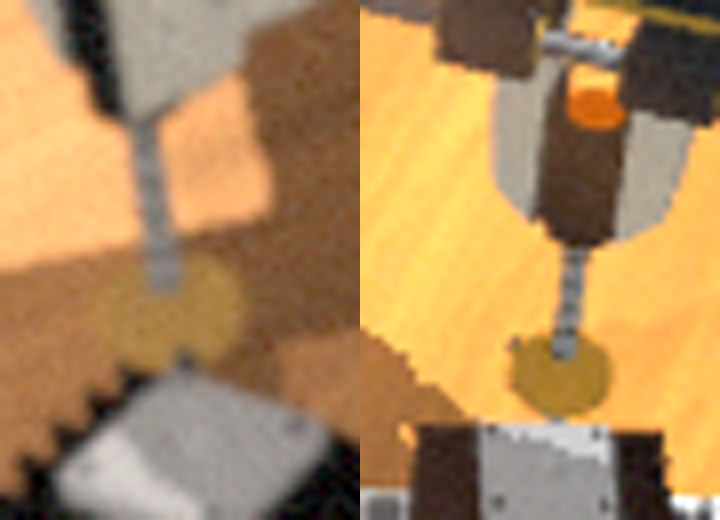

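Rod and stop project within about half a millimetre of the tool axis, which is aligned with the bore. Descending.

Emit:
arm_command --pt "0 0 -6" --pt "0 0 -6" --pt "0 0 -4" --pt "0 0 -3" --pt "0 0 -2" --pt "0 0 -2" --pt "0 0 -2" --pt "0 0 -2" --pt "0 0 -2" --pt "0 0 -2" --pt "0 0 0" --spin '[0, 0, 0, 0, 0, 0, 0, 0, 0, 0, 0]'

```text
time: 8.15
tool_pos: [0.5301, -0.1295, 0.3364]
tool_rot: [-3.141, -0.0, 1.571]
contact_force: [0.3, -0.2, -1.9]
opening: 0.0213
grip_force: 40.0
```

Emit:
arm_command --pt "0 0 -2" --pt "0 0 -2" --pt "0 0 -2" --pt "0 0 -1" --pt "0 0 -1" --pt "0 0 -1" --pt "0 0 0" --spin '[0, 0, 0, 0, 0, 0, 0]'

```text
time: 8.85
tool_pos: [0.5302, -0.1295, 0.3279]
tool_rot: [3.141, 0.0, 1.571]
contact_force: [-1.2, 0.0, 2.1]
opening: 0.0217
grip_force: 40.0
```

Emit:
arm_command --pt "0 0 -1" --pt "0 0 -1" --pt "0 0 -1" --pt "0 0 -1" --pt "0 0 -1" --pt "0 0 -1" --pt "0 0 0" --spin '[0, 0, 0, 0, 0, 0, 0]'

```text
time: 9.55
tool_pos: [0.5302, -0.1295, 0.3215]
tool_rot: [3.142, -0.0, 1.571]
contact_force: [-1.0, 1.0, 0.9]
opening: 0.0215
grip_force: 40.0
```

Emit:
arm_command --pt "0 0 0" --pt "0 0 -0.4" --pt "0 0 -0.4" --pt "0 0 0" --spin '[0, 0, 0, 0]' --squeeze 12

```text
time: 9.95
tool_pos: [0.5302, -0.1295, 0.321]
tool_rot: [3.141, 0.0, 1.571]
contact_force: [-1.2, 0.1, 3.2]
opening: 0.0216
grip_force: 12.0
```

Emit:
arm_command --pt "0 0 -0.5" --pt "0 0 -0.5" --pt "0 0 0" --spin '[0, 0, 0]'

```text
time: 10.25
tool_pos: [0.5302, -0.1295, 0.3199]
tool_rot: [3.141, 0.0, 1.571]
contact_force: [-0.4, 0.1, 1.5]
opening: 0.0218
grip_force: 12.0
```

Emit:
arm_command --pt "0 0 -0.5" --pt "0 0 -0.5" --pt "0 0 0" --spin '[0, 0, 0]'

```text
time: 10.55
tool_pos: [0.5302, -0.1295, 0.3188]
tool_rot: [3.142, -0.0, 1.571]
contact_force: [-1.0, 0.6, 2.1]
opening: 0.0216
grip_force: 12.0
```

Emit:
arm_command --pt "0 0 -0.5" --pt "0 0 -0.5" --pt "0 0 0" --spin '[0, 0, 0]'

```text
time: 10.85
tool_pos: [0.5302, -0.1295, 0.318]
tool_rot: [3.141, 0.0, 1.571]
contact_force: [-0.7, -1.0, 3.8]
opening: 0.0218
grip_force: 12.0
```

Emit:
arm_command --pt "0 0 -0.5" --pt "0 0 -0.5" --pt "0 0 0" --spin '[0, 0, 0]'

```text
time: 11.15
tool_pos: [0.5302, -0.1295, 0.3178]
tool_rot: [3.141, 0.0, 1.571]
contact_force: [-2.2, 0.5, 8.9]
opening: 0.0217
grip_force: 12.0
```

Emit:
arm_command --pt "0 0 0" --pt "0 0 0" --pt "0 0 -0.2" --pt "0 0 0" --pt "0 0 0" --spin '[0, 0, 0, 0, 0]' --squeeze 40

```text
time: 11.65
tool_pos: [0.5302, -0.1295, 0.3178]
tool_rot: [3.14, 0.001, 1.571]
contact_force: [-3.5, 0.8, 10.6]
opening: 0.0215
grip_force: 40.0
```

Emit:
arm_command --pt "0 0 0" --pt "0 0 0" --pt "0 0 0" --pt "0 0 0" --pt "0 0 0" --pt "0 0 0" --pt "0 0 0" --pt "0 0 0" --spin '[0, 0, 0, 0, 0, 0, 0, 0]'

```text
time: 12.45
tool_pos: [0.5302, -0.1295, 0.3178]
tool_rot: [3.14, 0.0, 1.571]
contact_force: [-2.3, -0.1, 10.3]
opening: 0.0214
grip_force: 40.0
```

```bash
python3 - <<'E'
import pickle;from h import *
from cell import *
d={n:read_camera(n) for n in("scene","side")};pickle.dump(d,open("d3.pkl","wb"));s=observe();print(s["tool_pos"],s["contact_force"],s["torque"],s["time"])
def f(n,u0,v0): return cv2.resize(np.clip(d[n]["img"][v0:v0+60,u0:u0+50].astype(float)*1.7,0,255).astype(np.uint8)[...,::-1],None,fx=8,fy=8,interpolation=cv2.INTER_CUBIC)
cv2.imwrite("pics/m4.png",np.hstack([f("scene",142,180),f("side",280,140)]))
E
```

```text
[ 0.53020778 -0.12950862  0.31779291] [-2.23942142  0.49750701 10.1286459 ] [0.08750478 0.56518746 0.00630019] 12.55
```

View pics/m4.png

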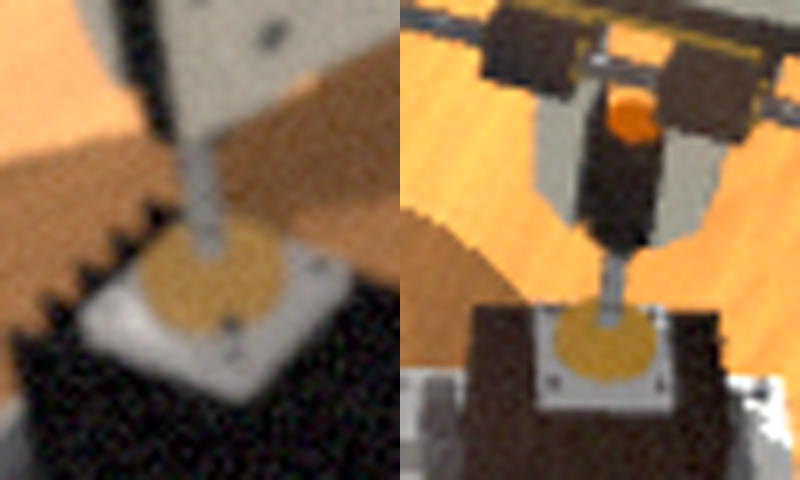

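The stop projects right at the face centre in both views (scene ≈(213,275), side ≈(606,340); predicted (216,276) and (605,339)), so it is seated and the rod is in the bore. Holding.

Emit:
arm_command --pt "0 0 0" --pt "0 0 0" --pt "0 0 0" --pt "0 0 0" --pt "0 0 0" --pt "0 0 0" --pt "0 0 0" --pt "0 0 0" --pt "0 0 0" --pt "0 0 0" --pt "0 0 0" --pt "0 0 0" --pt "0 0 0" --pt "0 0 0" --pt "0 0 0" --pt "0 0 0" --pt "0 0 0" --pt "0 0 0" --spin '[0, 0, 0, 0, 0, 0, 0, 0, 0, 0, 0, 0, 0, 0, 0, 0, 0, 0]'

```text
time: 14.35
tool_pos: [0.5302, -0.1295, 0.3178]
tool_rot: [3.14, 0.001, 1.571]
contact_force: [-3.0, 1.1, 9.8]
opening: 0.0213
grip_force: 40.0
```

Emit:
arm_command --pt "0 0 0.5" --pt "0 0 1" --pt "0 0 2" --pt "0 0 3" --pt "0 0 4" --pt "0 0 6" --pt "0 0 8" --pt "0 0 10" --pt "0 0 12" --pt "0 0 12" --pt "0 0 12" --pt "0 0 8" --pt "0 0 3" --pt "0 0 0" --spin '[0, 0, 0, 0, 0, 0, 0, 0, 0, 0, 0, 0, 0, 0]'

```text
time: 15.75
tool_pos: [0.5302, -0.1295, 0.3987]
tool_rot: [3.141, 0.0, 1.571]
contact_force: [0.4, -0.2, -2.3]
opening: 0.0212
grip_force: 40.0
```

Emit:
arm_command --pt "-1 8 0" --pt "-2 17 0" --pt "-2.5 20 0" --pt "-2.5 20 0" --pt "-2.5 20 0" --pt "-2.5 20 0" --pt "-2.5 20 0" --pt "-2.5 20 0" --pt "-2.5 20 0" --pt "-2.5 20 0" --pt "-2.5 20 0" --pt "-2.5 20 0" --pt "-2.5 20 0" --pt "-2.5 20 0" --pt "-2.5 20 0" --pt "-2.5 20 0" --pt "-2 17 0" --pt "-1 8 0" --pt "0 0 0" --pt "0 0 0" --spin '[0, 0, 0, 0, 0, 0, 0, 0, 0, 0, 0, 0, 0, 0, 0, 0, 0, 0, 0, 0]'

```text
time: 17.75
tool_pos: [0.4889, 0.2005, 0.3981]
tool_rot: [-3.141, 0.0, 1.571]
contact_force: [-0.2, -0.9, -1.5]
opening: 0.0215
grip_force: 40.0
```

```bash
python3 - <<'E'
import pickle;from h import *
from cell import *
s=observe();print(s["tool_pos"],s["time"])
c=pickle.load(open("w1.pkl","rb"))
q=np.array([onz(fray(c,u/1.5,v/1.5),.075)[:2] for u,v in((318,222),(441,210),(449,322),(330,332))])*1000
print(q.round(1).tolist(),q.mean(0),[np.linalg.norm(q[i]-q[i-1]).round(1) for i in range(4)])
d={n:read_camera(n) for n in("scene","side")};pickle.dump(d,open("d4.pkl","wb"))
# hole / plate from scene and side views
o=[]
for n,u0,v0 in(("scene",245,85),("side",240,235)):
    c=d[n];o.append(cv2.resize(c["img"][v0:v0+90,u0:u0+70][...,::-1],None,fx=5.7,fy=5.7,interpolation=cv2.INTER_CUBIC))
cv2.imwrite("pics/m5.png",np.hstack(o));print(np.hstack(o).shape)
E
```

```text
[0.4889376  0.20052293 0.3980568 ] 17.75
[[442.3, 237.8], [528.4, 246.3], [537.0, 164.1], [448.7, 156.0]] [489.08217509 201.06064087] [np.float64(82.0), np.float64(86.5), np.float64(82.7), np.float64(88.7)]
(513, 798, 3)
```

View pics/m5.png

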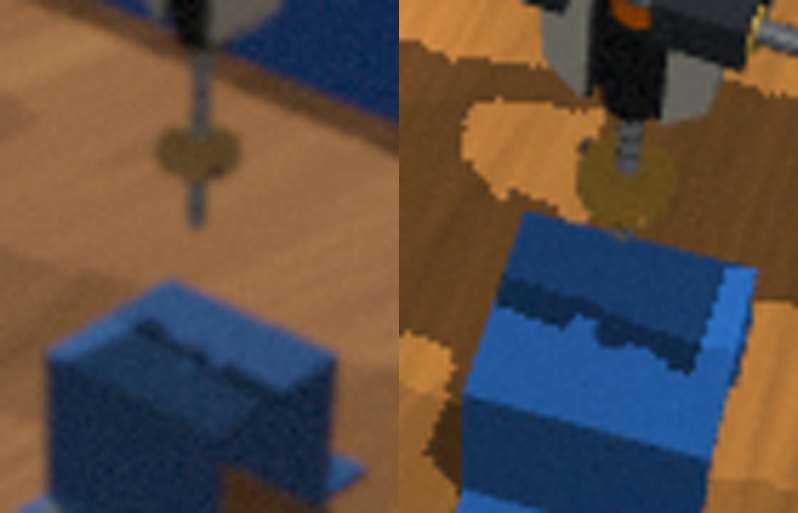

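The gauge hangs centred above the rest plate (stop at (198,152) scene, (625,180) side), with more rod below the stop than at first. Lowering.

Emit:
arm_command --pt "0.2 0 -6" --pt "0 0 -10" --pt "0 0 -12" --pt "0 0 -12" --pt "0 0 -8" --pt "0 0 -4" --pt "0 0 -3" --pt "0 0 -3" --pt "0 0 -3" --pt "0 0 -3" --pt "0 0 0" --spin '[0, 0, 0, 0, 0, 0, 0, 0, 0, 0, 0]'

```text
time: 18.95
tool_pos: [0.4893, 0.2005, 0.3339]
tool_rot: [-3.141, 0.0, 1.571]
contact_force: [-1.2, 0.3, -1.8]
opening: 0.0215
grip_force: 40.0
```

Emit:
arm_command --pt "0 0 -3" --pt "0 0 -3" --pt "0 0 -3" --pt "0 0 -3" --pt "0 0 -3" --pt "0 0 -2" --pt "0 0 -2" --pt "0 0 -1" --pt "0 0 -1" --pt "0 0 0" --pt "0 0 0" --spin '[0, 0, 0, 0, 0, 0, 0, 0, 0, 0, 0]'

```text
time: 20.05
tool_pos: [0.4894, 0.2005, 0.3133]
tool_rot: [3.141, -0.0, 1.571]
contact_force: [0.3, 0.6, -1.2]
opening: 0.0218
grip_force: 40.0
```

Emit:
arm_command --pt "0 0 -0.8" --pt "0 0 -0.7" --pt "0 0 -0.6" --pt "0 0 -0.3" --pt "0 0 0" --pt "0 0 0" --spin '[0, 0, 0, 0, 0, 0]'

```text
time: 20.65
tool_pos: [0.4894, 0.2005, 0.3108]
tool_rot: [3.142, -0.0, 1.571]
contact_force: [-0.9, -0.5, -2.1]
opening: 0.0211
grip_force: 40.0
```

```bash
python3 - <<'E'
from cell import *
import numpy as np
F=[]
for i in range(3):
    read_camera("side");F.append(observe()["contact_force"][2])
print(np.round(F,2),observe()["tool_pos"])
E
```

```text
[-1.22 -0.88 -1.03] [0.48939934 0.20050426 0.3108561 ]
```

Emit:
arm_command --pt "0 0 -0.3" --pt "0 0 -0.3" --pt "0 0 0" --pt "0 0 0" --spin '[0, 0, 0, 0]'

```text
time: 21.2
tool_pos: [0.4894, 0.2005, 0.3102]
tool_rot: [3.141, 0.0, 1.571]
contact_force: [-0.4, 0.8, -0.9]
opening: 0.0214
grip_force: 40.0
```

```bash
cat > ff.py <<'E'
from cell import *
import numpy as np
F=[]
for i in range(5):
    read_camera("side");F.append(observe()["contact_force"][2])
print(np.round(F,2),np.mean(F),observe()["tool_pos"])
E
python3 ff.py
```

```text
[-2.16 -1.39 -1.03 -1.73 -1.7 ] -1.603437606434402 [0.48939122 0.20052336 0.31024652]
```

Emit:
arm_command --pt "0 0 -0.2" --pt "0 0 -0.2" --pt "0 0 0" --pt "0 0 0" --spin '[0, 0, 0, 0]'

```text
time: 21.85
tool_pos: [0.4894, 0.2005, 0.3099]
tool_rot: [3.141, 0.0, 1.571]
contact_force: [-0.5, 0.2, -0.9]
opening: 0.0211
grip_force: 40.0
```

```bash
python3 ff.py
```

```text
[-0.81 -1.13 -2.17 -0.76 -1.37] -1.2446690593071232 [0.48941361 0.20052442 0.30986221]
```

Emit:
arm_command --pt "0 0 -0.2" --pt "0 0 0" --pt "0 0 0" --spin '[0, 0, 0]'

```text
time: 22.4
tool_pos: [0.4894, 0.2005, 0.3098]
tool_rot: [3.141, -0.0, 1.571]
contact_force: [-0.9, -0.5, 1.8]
opening: 0.0214
grip_force: 40.0
```

```bash
python3 ff.py
```

```text
[1.74 2.33 1.75 1.51 2.95] 2.0553195851561252 [0.48942393 0.20051111 0.30981108]
```

Stop is on the plate. Ease off slightly and open.

Emit:
arm_command --pt "0 0 0.15" --pt "0 0 0" --spin '[0, 0]' --squeeze 10

```text
time: 22.85
tool_pos: [0.4894, 0.2005, 0.3098]
tool_rot: [3.141, -0.0, 1.571]
contact_force: [-1.1, -0.9, 1.4]
opening: 0.0211
grip_force: 10.0
```

Emit:
arm_command --pt "0 0 0" --pt "0 0 0" --pt "0 0 0" --pt "0 0 0" --pt "0 0 0" --pt "0 0 0" --pt "0 0 0" --pt "0 0 0" --pt "0 0 0" --pt "0 0 0" --spin '[0, 0, 0, 0, 0, 0, 0, 0, 0, 0]' --jaw 0.2

```text
time: 23.85
tool_pos: [0.4894, 0.2005, 0.3098]
tool_rot: [3.141, -0.0, 1.571]
contact_force: [-0.0, 0.0, -0.7]
opening: 0.0552
grip_force: 0.0
```

Emit:
arm_command --pt "0 0 4" --pt "0 0 8" --pt "0 0 12" --pt "0 0 15" --pt "0 0 15" --pt "0 0 15" --pt "0 0 15" --pt "0 0 10" --pt "0 -10 0" --pt "0 -15 0" --pt "0 -15 0" --pt "0 -15 0" --pt "0 -15 0" --pt "0 -15 0" --pt "0 -10 0" --pt "0 0 0" --pt "0 0 0" --spin '[0, 0, 0, 0, 0, 0, 0, 0, 0, 0, 0, 0, 0, 0, 0, 0, 0]'

```text
time: 25.55
tool_pos: [0.4895, 0.1054, 0.4038]
tool_rot: [3.141, -0.0, 1.57]
contact_force: [-0.2, 1.1, 0.0]
opening: 0.0552
grip_force: 0.0
```

```bash
python3 - <<'E'
from h import *
from cell import *
d={n:read_camera(n) for n in("scene","side")}
o=[]
for n,u0,v0 in(("scene",245,85),("side",240,235)):
    o.append(cv2.resize(d[n]["img"][v0:v0+90,u0:u0+70][...,::-1],None,fx=5.7,fy=5.7,interpolation=cv2.INTER_CUBIC))
cv2.imwrite("pics/m6.png",np.hstack(o));s=observe();print(s["time"],s["tool_pos"],s["opening"])
E
```

```text
25.65 [0.48940071 0.10589678 0.4037994 ] 0.05541285880582083
```

View pics/m6.png

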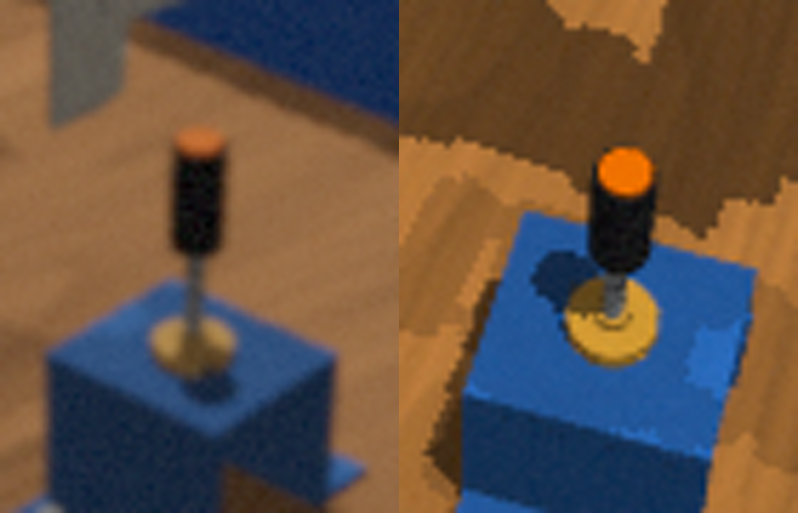

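The gauge hangs upright, with its stop flat on the rest (scene (193,345), side (613,320)), and the gripper is clear.

```bash
python3 -c "
from cell import *
print(hand_in())"
```

```text
the job is handed in; nothing more can be done
None
```

The rod bottomed out in the bore and was held there at about 10 N for over two seconds; the gauge is now back in the rest, upright, stop set at the felt depth, and the job is handed in with no verdict returned.

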